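# Set the polishing-fluid feed valve two turns open

### The arm

A 7-joint arm with a two-finger parallel gripper is mounted at the origin on the work surface. World frame = base frame: x ahead of the robot, y to its left, z up, the work surface at z = 0. Lengths are in m, angles in rad, forces in N, time in s.
With the tool pointing down it reaches from about 0.425 to 0.875 m from the base axis. Payload 4.7 kg.
Tool frame: the origin (TCP) lies at the very end of the fingers, on their centre line; the grasp point (between the pads) lies 19 mm behind it (bot.pinch_z is the z of the grasp point in the tool frame, in m); z points along the fingers, y is the line along which they close (so a half turn about z gives the same grasp; the last joint's range is limited). The gripper opens to 85 mm and grips with 20 to 120 N. Pads are 22 mm wide; open, the fingers measure 114 mm over their backs; the gripper's body (76 mm by 85 mm) begins 54 mm behind the grasp point. The pads swing forward as they close: fully open they stand 13 mm farther back than shut.
Start: joints at [-1.295, 0.321, -0.07, 1.45, 0.023, 1.371, -0.057], TCP at [0.168, 0.628, 0.231] pointing down, gripper open.
Joint ranges: [-2.86, 2.86], [-0.3, 2.09], [-1.38, 1.24], [0.06, 2.45], [-1.56, 4.7], [0.09, 2.05], [-2.69, 2.69]. Speed limits (rad/s): [2.57, 2.57, 3.14, 3.14, 3.14, 3.14, 3.14].

### API

Orientations are given as a unit quaternion [x, y, z, w].
In Python, from cell import bot gives the robot as it stands. The module is installed in compiled form; this text tells all that it offers.
- The arm moves only by the shell command python3 -m inch 'ROWS'. ROWS is JSON, a list of rows, each a list of 3 entries, a list of its own where there are three numbers: the shift along the tool's x, y, z each as a share of 0.4 m, from -1 to 1, then the turn, a rotation vector about the tool's x, y, z each as a share of 90 degrees, from -1 to 1, then the gripper command: -1 is shut, 1 is fully open, values between are in proportion. In form: [[[tx, ty, tz], [wx, wy, wz], hand], ...]. A call has 1 to 10 rows; each row shifts and turns the commanded pose from where the row before left it, along the tool's axes as they then stand; what a row does not reach is not made up. A row lasts 1/8 s, in which the tool goes at most 62.5 mm and 10.7 degrees, less where a joint would pass 70% of its speed; a pose out of reach is approached as far as the arm can. A call with a number of a shift or a turn outside -1 to 1 is refused whole. A call with a gripper value outside its range is refused whole. The fingers move at their own pace and stop on an object; the grip force is fixed at half the most. Time passes only in rows, so rows that do not move let the fingers close. It gives the time, the measured TCP pose, the force, the opening and the grip force at its end, in the units of the state.
- bot.sense(): the state, without advancing time (a new reading comes with each control period).
- bot.snapshot(name): name is "scene" or "top"; returns a dict with "image" (420x560x3 uint8, blue, green, red), "z_map" (420x560 float32, m along the optical axis (not along the pixel's ray), 0 where there is no reading), "camera_matrix" (3x3 intrinsics, pixels), "R" (3x3) and "t" (3): a world point X has camera coordinates R X + t. Camera axes: x right, y down, z forward; pixel columns grow to the right and rows downward; lengths in m; the calibration is good to about 2 mm. A picture is of the moment at which its call begins.
- bot.sign_off(): hands the job in; it is judged then, once.
The state is a dict: "clock": time; "joint_pos": joint angles; "dq": joint speeds; "joint_torque": joint torques, N m; "tool_pos": TCP position; "tool_rot": TCP orientation; "wrist_force": force on the tool from outside, world axes, zero at the start; "torque": the same for the moment, N m; "gripper_width": finger opening in m; "gripper_force": force on a finger pad.
Only numpy, scipy, OpenCV 4.12 (cv2) and the standard library are available. Lean on these libraries where they do the work, as an engineer would, in place of code of your own. Each camera call takes 0.05 s, during which the arm holds its last target. There are 200 camera calls.

### The job

Set the polishing-fluid feed on the bench: by the black crank handle on the red handwheel, turn the wheel clockwise (seen from above) until the valve is shut hard against its stop, then back it off anticlockwise exactly two full turns from that stop. Finish with the gripper still holding that handle, with the wheel standing still there; do not let go. Leave the blue-wheeled valve, the wrench, the tin and the brush where they are.

Things in the scene. Friction and masses are not known exactly. Their poses are not given: they have to be found in the camera images.
- feed_valve: The valve to set: brass globe valve bolted to the bench on a pipe along its own x axis (bench flanges 52 mm across, centred 85 mm either side of the stem); level RED three-spoke handwheel, 114 mm across outside. Origin: on the bench surface, on the upright stem's axis; z up. Rim top 144 mm, hub nut top 151 mm above the bench.
- feed_wheel (a joint): Turn of the red wheel, rad, counted over all turns: 0 = shut at its stop, grows anticlockwise from above as it opens (to about 4 turns; starts 0.3 to 1.2 turns open). The crank handle's direction from the stem is the valve's yaw plus this value, so at 0 it lies on the valve's +x side. Drag about 0.2 N m (4 N at the handle); it stays where left and does not rise or sink.
- feed_grip: Black plastic crank handle of the red wheel: an upright cylinder, 24 mm across, 46 mm tall, that spins freely on its own pin, so a gripper can keep its yaw while carrying it round. Its axis is 50 mm from the stem's. Origin: centre of its underside, 152 mm above the bench; top at 198 mm. Of the wheel only the hub nut and the handle's steel foot (18 mm across) rise above the rim's top.
- feed_handle (a point): The point to grip: on the axis of the red wheel's crank handle, at mid-height, 176 mm above the bench.
- air_handle (a point): The same point of the blue wheel's crank handle (same size, 24 mm across, top at 198 mm above the bench). To be left alone.
- air_valve: The other valve, to be left alone: brass globe valve bolted to the bench on a pipe along its own x axis (bench flanges 52 mm across, centred 85 mm either side of the stem); level BLUE three-spoke handwheel, 114 mm across outside. Origin: on the bench surface, on the upright stem's axis; z up. Rim top 144 mm, hub nut top 151 mm above the bench. Same black crank handle; the two valves may change sides.
- wrench: Steel wrench lying loose on the bench between the valves; to be left alone.
- tin: Closed tin with a yellow band, 66 mm across and 60 mm tall, standing loose beyond the valves. Origin: centre of its underside. To be left alone.
- brush: Hand brush lying loose beyond the valves; to be left alone.
Things that resemble listed ones, but are neither listed nor needed, are in the scene too. Leave any green or turquoise look-alike of the feed_valve alone.

How it is judged:
By the outcome, as a careful person would: the job done as asked, in the order asked, and still so for the second after the job is handed in, while the arm keeps its last pose, push and grip.
It also fails if it takes over 58 s, if anything falls off the work surface, if the arm or the gripper's body presses on something with over 40 N, if the wrist force passes 120 N, or if a joint passes its speed limit or range.

## Working session

There is one attempt and no reset: what is moved stays moved. The work goes in short steps, Python scripts to look and compute and a shell command to move; the robot and the scene stay as the last step left them, time stands still between calls to the robot, and variables do not carry over. Pictures are saved under pics/ and viewed, at most 10 in all, crops included, and the job is handed in when it is done.

```bash
mkdir -p pics; cat > h.py <<'E'
import numpy as np, cv2
from cell import bot
def world(s,u,v,z=None):
    K=s["camera_matrix"];R=np.array(s["R"]);t=np.array(s["t"])
    d=R.T@np.linalg.inv(K)@np.array([u,v,1.0]);c=-R.T@t
    return c+d*((z-c[2])/d[2]) if z is not None else c+d*s["z_map"][int(v),int(u)]
def pix(s,X):
    p=s["camera_matrix"]@(np.array(s["R"])@np.array(X)+np.array(s["t"]));return p[:2]/p[2]
E
python3 - <<'E'
from h import *
for n in("scene","top"):
    s=bot.snapshot(n);cv2.imwrite(f"pics/{n}0.png",s["image"]);print(n,-np.array(s["R"]).T@s["t"])
print(bot.sense(),bot.pinch_z)
E
```

```text
scene [ 1.27444744 -0.64603234  0.75638428]
top [0.39727753 0.08296451 1.23353749]
{'clock': 0.1, 'joint_pos': array([-1.29490183,  0.32175272, -0.07009519,  1.45155181,  0.02258809,
        1.37079372, -0.05690552]), 'dq': array([ 4.24130516e-04,  1.81095487e-04,  1.15541546e-05, -2.97420038e-03,
        1.10384896e-03, -3.40577308e-04,  1.11775456e-04]), 'joint_torque': array([-1.07622184e-04, -4.94877613e+01, -3.83953108e-01, -3.15216279e+01,
        1.30605209e-02,  7.36699527e-03,  2.56605693e-05]), 'tool_pos': array([0.168141  , 0.6273804 , 0.23033104]), 'tool_rot': array([ 1.30508915e-01,  9.91446763e-01, -8.56186565e-04, -7.34101371e-05]), 'wrist_force': array([-0.29298586,  0.40073116,  0.14556499]), 'torque': array([-0.03939627,  0.03172545, -0.00524968]), 'gripper_force': 0.0, 'gripper_width': 0.08533601045408538} -0.0187
```

View pics/scene0.png

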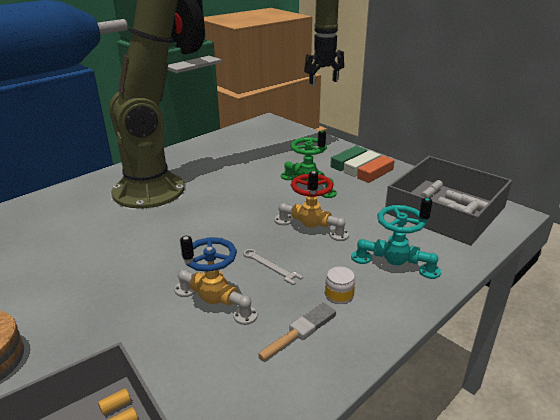

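View pics/top0.png

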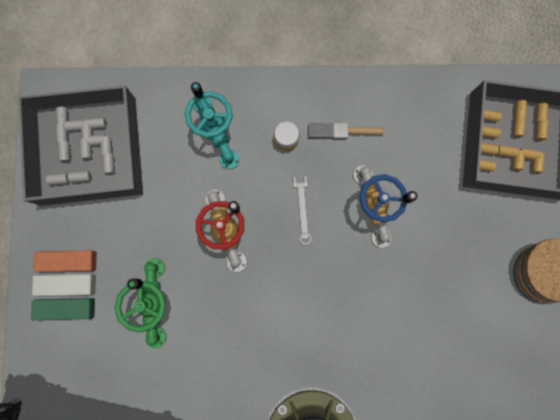

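The top view shows the red wheel at (220,225) with its handle at (234,207). The black handles that could be mistaken for it are blue's (410,197), green's (135,284) and turquoise's (197,90). I choose the one on the red wheel over the brass body. In the scene view it is at (313,180).

```bash
python3 - <<'E'
from h import *
s=bot.snapshot("top");im=s["image"];hsv=cv2.cvtColor(im,cv2.COLOR_BGR2HSV)
m=((hsv[...,0]<6)|(hsv[...,0]>174))&(hsv[...,1]>150)&(hsv[...,2]>60)
m=m.astype(np.uint8);m[:,:170]=0;m[:,280:]=0
c=max(cv2.findContours(m,cv2.RETR_EXTERNAL,cv2.CHAIN_APPROX_NONE)[0],key=cv2.contourArea)
h=cv2.convexHull(c);e=cv2.fitEllipse(h);print("rim",e,world(s,*e[0],.138))
k=(hsv[...,2]<60).astype(np.uint8);k[:,:215]=0;k[:,255:]=0;k[:190]=0;k[235:]=0
n,l,st,ce=cv2.connectedComponentsWithStats(k)
for i in range(1,n):
    if st[i,4]>20: print(st[i],ce[i],world(s,*ce[i],.198),world(s,*ce[i],.176),world(s,*ce[i]))
for p in((213,198),(237,263)):print(world(s,*p,.008))
for n in("scene","top"):
    s=bot.snapshot(n)
    u,v=map(int,pix(s,world(s,*e[0],.15)) if n=="top" else (312,195))
    cr=cv2.resize(s["image"][v-45:v+55,u-50:u+50],(380,380),interpolation=cv2.INTER_CUBIC)
    a=cr if n=="scene" else np.hstack([a,cr])
cv2.imwrite("pics/crop1.png",a)
E
```

```text
rim ((219.67831420898438, 225.1437530517578), (47.15109634399414, 47.24648666381836), 89.81167602539062) [0.50519103 0.204966   0.138     ]
[229 204  10   9  44] [234.59090909 209.20454545] [0.53336293 0.16614832 0.198     ] [0.53625407 0.16791556 0.176     ] [0.5329681  0.16590697 0.20100445]
[0.58816078 0.23653676 0.008     ]
[0.42149846 0.17589312 0.008     ]
```

View pics/crop1.png

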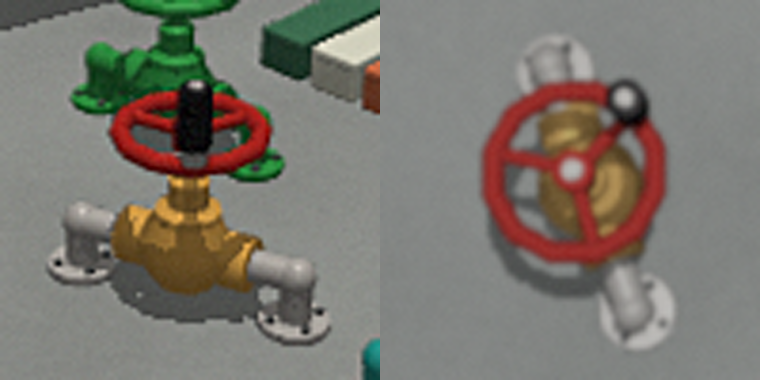

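The crop confirms it: red wheel, brass body, black handle up and to the right of the hub in the top view, about (234,206.5) in the full image. That puts the stem at about (0.505, 0.205) and the handle at about (0.538, 0.167). I'll rise and square the tool with the world first, then travel.

```bash
python3 -m inch '[[[0,0,-0.1],[0,0,-0.0833],1],[[0,0,0],[0,0,-0.0833],1],[[-0.09,-0.115,0],[0,0,0],1],[[-0.09,-0.115,0],[0,0,0],1],[[-0.09,-0.115,0],[0,0,0],1],[[-0.09,-0.115,0],[0,0,0],1],[[-0.09,-0.115,0],[0,0,0],1],[[-0.09,-0.115,0],[0,0,0],1]]'
```

```text
clock: 1.25
tool_pos: [0.3852, 0.3501, 0.2715]
tool_rot: [0.0, 1.0, 0.0, 0.0]
wrist_force: [0.4, 0.4, -0.2]
gripper_width: 0.086
gripper_force: 0.0
```

```bash
python3 -m inch '[[[-0.0955,-0.115,0],[0,0,0],1],[[-0.0955,-0.115,0],[0,0,0],1],[[-0.0955,-0.115,0],[0,0,0],1],[[-0.0955,-0.115,0],[0,0,0],1],[[0,0,0],[0,0,0],1]]'
python3 - <<'E'
from h import *
print(bot.sense()["tool_pos"])
for n in("scene","top"):
    s=bot.snapshot(n)
    u,v=map(int,pix(s,(.52,.185,.2)))
    cr=cv2.resize(s["image"][v-50:v+50,u-50:u+50],(380,380),interpolation=cv2.INTER_CUBIC)
    a=cr if n=="scene" else np.hstack([a,cr])
    print(u,v,pix(s,(.538,.167,.198)),pix(s,(.538,.167,.176)))
cv2.imwrite("pics/crop2.png",a)
E
```

```text
clock: 1.88
tool_pos: [0.5397, 0.1616, 0.2713]
tool_rot: [0.005, 1.0, -0.001, 0.001]
wrist_force: [-0.9, -0.0, -0.5]
gripper_width: 0.0855
gripper_force: 0.0
[0.53970723 0.16161819 0.2713277 ]
310 166 [311.25467814 171.94625993] [311.01766446 179.77225324]
225 215 [234.18788192 207.08553237] [235.00323682 208.41449255]
```

View pics/crop2.png

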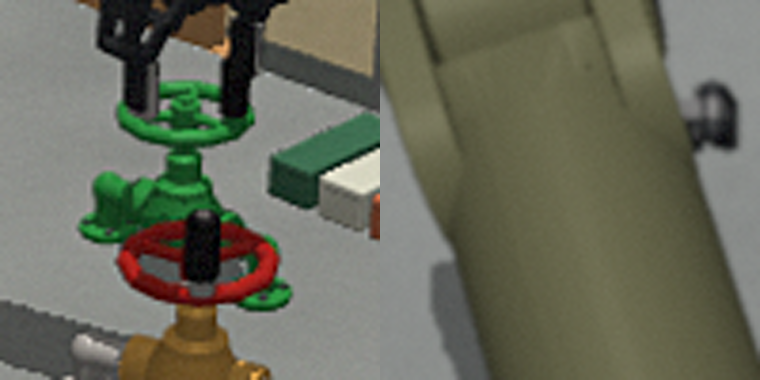

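The handle shows at about (313,180) in the scene view, with the open fingers above and behind it. I'll correct y, descend and check again.

```bash
python3 -m inch '[[[0,0.015,0.06],[0,0,0],1],[[0,0,0.08],[0,0,0],1],[[0,0,0.08],[0,0,0],1],[[0,0,0.06],[0,0,0],1],[[0,0,0],[0,0,0],1],[[0,0,0],[0,0,0],1]]'
python3 - <<'E'
from h import *
d=bot.sense();print(d["tool_pos"],d["tool_rot"],d["wrist_force"])
s=bot.snapshot("scene");u,v=310,166
cv2.imwrite("pics/crop3.png",cv2.resize(s["image"][v-60:v+40,u-50:u+50],(500,500),interpolation=cv2.INTER_CUBIC))
E
```

```text
clock: 2.72
tool_pos: [0.5371, 0.1752, 0.1605]
tool_rot: [-0.001, 1.0, 0.001, 0.001]
wrist_force: [-0.7, -0.3, -0.2]
gripper_width: 0.0853
gripper_force: 0.0
[0.53712544 0.17520855 0.1604572 ] [-8.77269067e-04  9.99999273e-01  5.32408615e-04  6.33305937e-04] [-0.69307661 -0.25611947 -0.23525967]
```

View pics/crop3.png

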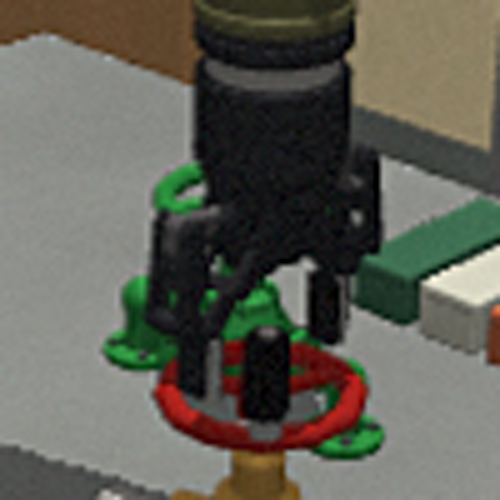

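The fingers straddle the handle, which is at crop (265,375). Next I centre on it and close.

```bash
python3 -m inch '[[[-0.005,-0.0175,0],[0,0,0],1],[[0,0,0],[0,0,0],1],[[0,0,0],[0,0,0],-1],[[0,0,0],[0,0,0],-1],[[0,0,0],[0,0,0],-1],[[0,0,0],[0,0,0],-1],[[0,0,0],[0,0,0],-1],[[0,0,0],[0,0,0],-1]]'
```

```text
clock: 3.78
tool_pos: [0.539, 0.1686, 0.1599]
tool_rot: [-0.001, 1.0, 0.001, 0.0]
wrist_force: [-1.3, 6.1, 4.1]
gripper_width: 0.0226
gripper_force: 58.7
```

```bash
cat > arc.py <<'E'
# usage: arc.py cx cy start_deg step_deg n [x y of commanded point] -> rows tx,ty in tool units
import sys,numpy as np
cx,cy,a,s,n=map(float,sys.argv[1:6]);n=int(n)
th=np.radians(a+s*np.arange(n+1))
P=np.c_[cx+.05*np.cos(th),cy+.05*np.sin(th)]
if len(sys.argv)>6:P[0]=list(map(float,sys.argv[6:8]))
q=np.round((P-P[0])*[-1,1]/.4,3);d=np.diff(q,axis=0)
print([[round(float(x),3) for x in r] for r in d],"end",P[-1])
E
python3 arc.py .505 .205 -47 -15 6 .539 .1686
```

```text
[[0.026, -0.019], [0.031, -0.012], [0.032, -0.003], [0.033, 0.005], [0.029, 0.014], [0.025, 0.021]] end [0.46843231 0.17090008]
```

```bash
python3 -m inch '[[[0.026,-0.019,0],[0,0,0],-1],[[0.031,-0.012,0],[0,0,0],-1],[[0.032,-0.003,0],[0,0,0],-1]]'; python3 -m inch '[[[0.033,0.005,0],[0,0,0],-1],[[0.029,0.014,0],[0,0,0],-1],[[0.025,0.021,0],[0,0,0],-1],[[0,0,0],[0,0,0],-1]]'; python3 arc.py .505 .205 -137 -4 10
```

```text
clock: 4.15
tool_pos: [0.5048, 0.1556, 0.16]
tool_rot: [-0.0, 1.0, 0.002, 0.002]
wrist_force: [5.1, 9.6, -1.1]
gripper_width: 0.0227
gripper_force: 59.0
clock: 4.65
tool_pos: [0.4701, 0.1703, 0.1599]
tool_rot: [-0.0, 1.0, 0.001, 0.002]
wrist_force: [3.0, 5.4, 0.6]
gripper_width: 0.0229
gripper_force: 59.3
[[0.006, 0.007], [0.005, 0.007], [0.005, 0.007], [0.004, 0.008], [0.004, 0.007], [0.003, 0.009], [0.002, 0.008], [0.002, 0.008], [0.002, 0.009], [0.0, 0.009]] end [0.45506852 0.2023832 ]
```

```bash
python3 -m inch '[[[0.006,0.007,0],[0,0,0],-1],[[0.005,0.007,0],[0,0,0],-1],[[0.005,0.007,0],[0,0,0],-1],[[0.004,0.008,0],[0,0,0],-1]]';python3 -m inch '[[[0.004,0.007,0],[0,0,0],-1],[[0.003,0.009,0],[0,0,0],-1]]';
```

```text
clock: 5.15
tool_pos: [0.4635, 0.1786, 0.1599]
tool_rot: [0.001, 1.0, -0.001, 0.003]
wrist_force: [4.9, -2.5, 1.5]
gripper_width: 0.0227
gripper_force: 59.5
clock: 5.4
tool_pos: [0.4602, 0.1846, 0.1599]
tool_rot: [0.001, 1.0, -0.001, 0.002]
wrist_force: [3.9, -4.1, 2.8]
gripper_width: 0.0224
gripper_force: 59.7
```

```bash
python3 -m inch '[[[0.002,0.008,0],[0,0,0],-1]]';python3 -m inch '[[[0.002,0.008,0],[0,0,0],-1]]'
```

```text
clock: 5.52
tool_pos: [0.4584, 0.1887, 0.1599]
tool_rot: [0.001, 1.0, -0.001, 0.001]
wrist_force: [3.6, -4.2, 4.6]
gripper_width: 0.0228
gripper_force: 59.7
clock: 5.65
tool_pos: [0.4572, 0.1927, 0.1599]
tool_rot: [0.001, 1.0, -0.0, 0.001]
wrist_force: [3.4, -2.9, 6.3]
gripper_width: 0.0226
gripper_force: 59.8
```

```bash
python3 -m inch '[[[0.002,0.009,0],[0,0,0],-1],[[0,0.009,0],[0,0,0],-1]]';python3 arc.py .505 .205 -177 -4 8
```

```text
clock: 5.9
tool_pos: [0.4558, 0.1999, 0.1599]
tool_rot: [0.0, 1.0, -0.001, 0.0]
wrist_force: [-0.3, -3.6, 7.6]
gripper_width: 0.0227
gripper_force: 59.9
[[0.0, 0.009], [-0.0, 0.008], [-0.001, 0.009], [-0.002, 0.009], [-0.002, 0.008], [-0.003, 0.008], [-0.004, 0.008], [-0.004, 0.008]] end [0.46126901 0.22924048]
```

No stop on that side, so it lies at about 20°. I continue round.

```bash
python3 -m inch '[[[0,0.009,0],[0,0,0],-1],[[0,0.008,0],[0,0,0],-1],[[-0.001,0.009,0],[0,0,0],-1]]'; python3 arc.py .505 .205 -189 -12 10
```

```text
clock: 6.28
tool_pos: [0.4557, 0.2103, 0.1599]
tool_rot: [0.0, 1.0, -0.001, -0.0]
wrist_force: [-1.0, -3.9, 8.5]
gripper_width: 0.0226
gripper_force: 59.9
[[-0.007, 0.025], [-0.012, 0.024], [-0.016, 0.02], [-0.02, 0.016], [-0.024, 0.012], [-0.025, 0.007], [-0.026, 0.001], [-0.026, -0.004], [-0.024, -0.009], [-0.022, -0.014]] end [0.53646602 0.2438573 ]
```

```bash
python3 -m inch '[[[-0.007,0.025,0],[0,0,0],-1],[[-0.012,0.024,0],[0,0,0],-1],[[-0.016,0.02,0],[0,0,0],-1],[[-0.02,0.016,0],[0,0,0],-1],[[-0.024,0.012,0],[0,0,0],-1]]'; python3 -m inch '[[[-0.025,0.007,0],[0,0,0],-1],[[-0.026,0.001,0],[0,0,0],-1],[[-0.026,-0.004,0],[0,0,0],-1],[[-0.024,-0.009,0],[0,0,0],-1],[[0,0,0],[0,0,0],-1]]';python3 arc.py .505 .205 -297 -4 10;python3 arc.py .505 .205 -337 -4 6
```

```text
clock: 6.9
tool_pos: [0.4853, 0.2515, 0.1599]
tool_rot: [-0.001, 1.0, 0.0, -0.002]
wrist_force: [-5.1, -1.8, 10.5]
gripper_width: 0.0227
gripper_force: 60.3
clock: 7.52
tool_pos: [0.5275, 0.2506, 0.16]
tool_rot: [-0.001, 1.0, 0.002, -0.0]
wrist_force: [-0.1, 3.2, 5.2]
gripper_width: 0.0226
gripper_force: 59.9
[[-0.008, -0.004], [-0.007, -0.005], [-0.007, -0.005], [-0.007, -0.006], [-0.006, -0.006], [-0.005, -0.007], [-0.006, -0.007], [-0.004, -0.007], [-0.005, -0.008], [-0.003, -0.008]] end [0.55102524 0.22453656]
[[-0.003, -0.008], [-0.003, -0.008], [-0.002, -0.009], [-0.001, -0.009], [-0.001, -0.008], [0.0, -0.009]] end [0.55499238 0.20412738]
```

```bash
python3 -m inch '[[[-0.008,-0.004,0],[0,0,0],-1],[[-0.007,-0.005,0],[0,0,0],-1],[[-0.007,-0.005,0],[0,0,0],-1],[[-0.007,-0.006,0],[0,0,0],-1],[[-0.006,-0.006,0],[0,0,0],-1],[[-0.005,-0.007,0],[0,0,0],-1],[[-0.006,-0.007,0],[0,0,0],-1]]'; python3 -m inch '[[[-0.004,-0.007,0],[0,0,0],-1]]'; python3 -m inch '[[[-0.005,-0.008,0],[0,0,0],-1]]'
```

```text
clock: 8.4
tool_pos: [0.545, 0.2363, 0.1599]
tool_rot: [-0.002, 1.0, 0.003, -0.0]
wrist_force: [0.2, 5.1, 5.3]
gripper_width: 0.0228
gripper_force: 59.9
clock: 8.52
tool_pos: [0.547, 0.2335, 0.16]
tool_rot: [-0.002, 1.0, 0.003, 0.0]
wrist_force: [0.8, 5.7, 4.1]
gripper_width: 0.0228
gripper_force: 59.8
clock: 8.65
tool_pos: [0.549, 0.2303, 0.1599]
tool_rot: [-0.002, 1.0, 0.003, -0.0]
wrist_force: [0.6, 5.9, 5.2]
gripper_width: 0.0227
gripper_force: 59.8
```

```bash
python3 -m inch '[[[-0.003,-0.008,0],[0,0,0],-1]]';python3 -m inch '[[[-0.003,-0.008,0],[0,0,0],-1]]'
```

```text
clock: 8.78
tool_pos: [0.5506, 0.2271, 0.16]
tool_rot: [-0.002, 1.0, 0.003, 0.0]
wrist_force: [2.5, 5.9, 3.2]
gripper_width: 0.0229
gripper_force: 59.7
clock: 8.9
tool_pos: [0.552, 0.2239, 0.16]
tool_rot: [-0.002, 1.0, 0.003, 0.001]
wrist_force: [2.2, 5.9, 3.5]
gripper_width: 0.0224
gripper_force: 59.7
```

```bash
python3 -m inch '[[[-0.003,-0.008,0],[0,0,0],-1]]';python3 -m inch '[[[-0.002,-0.009,0],[0,0,0],-1]]'
```

```text
clock: 9.02
tool_pos: [0.5529, 0.2215, 0.1599]
tool_rot: [-0.002, 1.0, 0.003, 0.0]
wrist_force: [0.6, 9.3, 4.1]
gripper_width: 0.0229
gripper_force: 59.9
clock: 9.15
tool_pos: [0.5529, 0.2214, 0.16]
tool_rot: [-0.003, 1.0, 0.006, 0.0]
wrist_force: [-0.3, 16.7, 2.0]
gripper_width: 0.0225
gripper_force: 59.8
```

Stop felt at about 19°. I press a little more to seat it.

```bash
python3 -m inch '[[[-0.001,-0.009,0],[0,0,0],-1],[[0,0,0],[0,0,0],-1]]';python3 -m inch '[[[0,-0.006,0],[0,0,0],-1],[[0,0,0],[0,0,0],-1],[[0,0,0],[0,0,0],-1]]'
```

```text
clock: 9.4
tool_pos: [0.5529, 0.2213, 0.16]
tool_rot: [-0.004, 1.0, 0.007, 0.0]
wrist_force: [2.4, 17.7, 0.3]
gripper_width: 0.0226
gripper_force: 59.9
clock: 9.78
tool_pos: [0.5528, 0.2213, 0.16]
tool_rot: [-0.005, 1.0, 0.009, 0.001]
wrist_force: [2.8, 21.5, -0.6]
gripper_width: 0.0226
gripper_force: 59.8
```

Stopped dead at (0.5528, 0.2213), wrist at 21 N. Now I back off anticlockwise, unloading first to find where the commanded pose stands.

```bash
python3 -m inch '[[[0.001,0.02,0],[0,0,0],-1],[[0,0,0],[0,0,0],-1]]';python3 -m inch '[[[0.005,0.02,0],[0,0,0],-1],[[0,0,0],[0,0,0],-1],[[0,0,0],[0,0,0],-1]]'
```

```text
clock: 10.02
tool_pos: [0.5529, 0.2215, 0.16]
tool_rot: [-0.003, 1.0, 0.004, -0.0]
wrist_force: [-0.7, 9.8, 4.4]
gripper_width: 0.0225
gripper_force: 60.3
clock: 10.4
tool_pos: [0.5522, 0.2234, 0.1599]
tool_rot: [-0.0, 1.0, 0.0, 0.0]
wrist_force: [0.5, 0.2, 6.0]
gripper_width: 0.0225
gripper_force: 60.6
```

```bash
python3 - <<'E'
import numpy as np
P=np.array([(.539,.1686),(.5048,.1556),(.4701,.1703),(.4602,.1846),(.4572,.1927),(.4557,.2103),(.4853,.2515),(.5275,.2506),(.549,.2303),(.5528,.2213)])
s=np.linalg.lstsq(np.c_[2*P,np.ones(len(P))],(P**2).sum(1),rcond=None)[0];print(s[:2],np.sqrt(s[2]+s[:2]@s[:2]))
c=s[:2]
for p in((.5528,.2213),(.5522,.2234)):print(np.degrees(np.arctan2(p[1]-c[1],p[0]-c[0])))
E
C=".505 .2055"; for a in 21 141 261; do python3 arc.py $C $a 12 10; done
```

```text
[0.50545315 0.20567793] 0.0499937065196596
18.26028533031945
20.762085320982504
[[0.012, 0.023], [0.016, 0.021], [0.021, 0.016], [0.023, 0.012], [0.025, 0.007], [0.026, 0.001], [0.026, -0.004], [0.024, -0.009], [0.022, -0.015], [0.019, -0.018]] end [0.4661427  0.23696602]
[[0.014, -0.022], [0.01, -0.024], [0.004, -0.026], [-0.002, -0.026], [-0.006, -0.025], [-0.012, -0.024], [-0.017, -0.02], [-0.02, -0.016], [-0.023, -0.012], [-0.026, -0.007]] end [0.49717828 0.15611558]
[[-0.026, -0.001], [-0.026, 0.004], [-0.024, 0.009], [-0.022, 0.014], [-0.019, 0.019], [-0.014, 0.022], [-0.009, 0.024], [-0.004, 0.026], [0.001, 0.026], [0.007, 0.025]] end [0.55167902 0.2234184 ]
```

Centre (0.5055, 0.2057), r 50.0 mm. The stop is at 18.3° and I am at 20.8°. First third of turn one:

```bash
python3 -m inch '[[[0.012,0.023,0],[0,0,0],-1],[[0.016,0.021,0],[0,0,0],-1],[[0.021,0.016,0],[0,0,0],-1],[[0.023,0.012,0],[0,0,0],-1],[[0.025,0.007,0],[0,0,0],-1],[[0.026,0.001,0],[0,0,0],-1],[[0.026,-0.004,0],[0,0,0],-1],[[0.024,-0.009,0],[0,0,0],-1],[[0.022,-0.015,0],[0,0,0],-1],[[0.019,-0.018,0],[0,0,0],-1]]'
```

```text
clock: 11.65
tool_pos: [0.4663, 0.237, 0.1599]
tool_rot: [-0.0, 1.0, 0.001, 0.001]
wrist_force: [3.5, 2.7, 5.0]
gripper_width: 0.0228
gripper_force: 60.4
```

```bash
python3 -m inch '[[[0.014,-0.022,0],[0,0,0],-1],[[0.01,-0.024,0],[0,0,0],-1],[[0.004,-0.026,0],[0,0,0],-1],[[-0.002,-0.026,0],[0,0,0],-1],[[-0.006,-0.025,0],[0,0,0],-1],[[-0.012,-0.024,0],[0,0,0],-1],[[-0.017,-0.02,0],[0,0,0],-1],[[-0.02,-0.016,0],[0,0,0],-1],[[-0.023,-0.012,0],[0,0,0],-1],[[-0.026,-0.007,0],[0,0,0],-1]]'
python3 -m inch '[[[-0.026,-0.001,0],[0,0,0],-1],[[-0.026,0.004,0],[0,0,0],-1],[[-0.024,0.009,0],[0,0,0],-1],[[-0.022,0.014,0],[0,0,0],-1],[[-0.019,0.019,0],[0,0,0],-1],[[-0.014,0.022,0],[0,0,0],-1],[[-0.009,0.024,0],[0,0,0],-1],[[-0.004,0.026,0],[0,0,0],-1],[[0.001,0.026,0],[0,0,0],-1],[[0.007,0.025,0],[0,0,0],-1]]'
```

```text
clock: 12.9
tool_pos: [0.4954, 0.1567, 0.1598]
tool_rot: [-0.001, 1.0, 0.001, -0.002]
wrist_force: [-5.4, 3.5, 11.4]
gripper_width: 0.0226
gripper_force: 60.8
clock: 14.15
tool_pos: [0.5534, 0.2197, 0.1599]
tool_rot: [0.002, 1.0, -0.002, 0.001]
wrist_force: [5.2, -3.7, 6.1]
gripper_width: 0.0226
gripper_force: 60.6
```

First full turn nearly complete, at about 16°. Now the second.

```bash
python3 -m inch '[[[0.012,0.023,0],[0,0,0],-1],[[0.016,0.021,0],[0,0,0],-1],[[0.021,0.016,0],[0,0,0],-1],[[0.023,0.012,0],[0,0,0],-1],[[0.025,0.007,0],[0,0,0],-1],[[0.026,0.001,0],[0,0,0],-1],[[0.026,-0.004,0],[0,0,0],-1],[[0.024,-0.009,0],[0,0,0],-1],[[0.022,-0.015,0],[0,0,0],-1],[[0.019,-0.018,0],[0,0,0],-1]]'
python3 -m inch '[[[0.014,-0.022,0],[0,0,0],-1],[[0.01,-0.024,0],[0,0,0],-1],[[0.004,-0.026,0],[0,0,0],-1],[[-0.002,-0.026,0],[0,0,0],-1],[[-0.006,-0.025,0],[0,0,0],-1],[[-0.012,-0.024,0],[0,0,0],-1],[[-0.017,-0.02,0],[0,0,0],-1],[[-0.02,-0.016,0],[0,0,0],-1],[[-0.023,-0.012,0],[0,0,0],-1],[[-0.026,-0.007,0],[0,0,0],-1]]'
```

```text
clock: 15.4
tool_pos: [0.4663, 0.237, 0.1599]
tool_rot: [-0.0, 1.0, 0.001, 0.001]
wrist_force: [5.5, 1.4, 5.5]
gripper_width: 0.0227
gripper_force: 60.5
clock: 16.65
tool_pos: [0.4954, 0.1567, 0.1598]
tool_rot: [-0.0, 1.0, 0.001, -0.002]
wrist_force: [-4.4, 3.4, 11.4]
gripper_width: 0.023
gripper_force: 61.1
```

```bash
python3 -m inch '[[[-0.026,-0.001,0],[0,0,0],-1],[[-0.026,0.004,0],[0,0,0],-1],[[-0.024,0.009,0],[0,0,0],-1],[[-0.022,0.014,0],[0,0,0],-1],[[-0.019,0.019,0],[0,0,0],-1],[[-0.014,0.022,0],[0,0,0],-1],[[-0.009,0.024,0],[0,0,0],-1],[[-0.004,0.026,0],[0,0,0],-1],[[0.001,0.02,0],[0,0,0],-1],[[0,0,0],[0,0,0],-1]]'
python3 -m inch '[[[0.003,0.018,0],[0,0,0],-1],[[0,0,0],[0,0,0],-1],[[0,0,0],[0,0,0],-1]]'
```

```text
clock: 17.9
tool_pos: [0.5553, 0.209, 0.1599]
tool_rot: [0.001, 1.0, -0.001, 0.0]
wrist_force: [2.2, -0.9, 5.7]
gripper_width: 0.0226
gripper_force: 60.8
clock: 18.27
tool_pos: [0.5544, 0.2158, 0.16]
tool_rot: [0.001, 1.0, -0.001, 0.001]
wrist_force: [4.6, -1.0, 6.6]
gripper_width: 0.0225
gripper_force: 60.6
```

```bash
python3 -m inch '[[[0.004,0.012,0],[0,0,0],-1],[[0,0,0],[0,0,0],-1],[[0,0,0],[0,0,0],-1],[[0,0,0],[0,0,0],-1]]'
```

```text
clock: 18.77
tool_pos: [0.5532, 0.2205, 0.16]
tool_rot: [0.001, 1.0, -0.001, 0.001]
wrist_force: [5.2, -1.3, 6.2]
gripper_width: 0.0226
gripper_force: 60.6
```

```bash
python3 -m inch '[[[0.001,0.002,0],[0,0,0],-1],[[0,0,0],[0,0,0],-1],[[0,0,0],[0,0,0],-1],[[0,0,0],[0,0,0],-1],[[0,0,0],[0,0,0],-1],[[0,0,0],[0,0,0],-1]]'
python3 - <<'E'
from h import *
d=bot.sense();print(d["tool_pos"],d["dq"].round(4))
s=bot.snapshot("scene");u,v=310,166
cv2.imwrite("pics/crop4.png",cv2.resize(s["image"][v-60:v+60,u-60:u+60],(500,500),interpolation=cv2.INTER_CUBIC))
E
```

```text
clock: 19.52
tool_pos: [0.5531, 0.2208, 0.1599]
tool_rot: [0.001, 1.0, -0.001, 0.001]
wrist_force: [5.6, -2.0, 5.0]
gripper_width: 0.0225
gripper_force: 60.6
[0.55308356 0.22076391 0.15993108] [-0.0011  0.0007 -0.0005 -0.0003 -0.0008 -0.0011 -0.0011]
```

View pics/crop4.png

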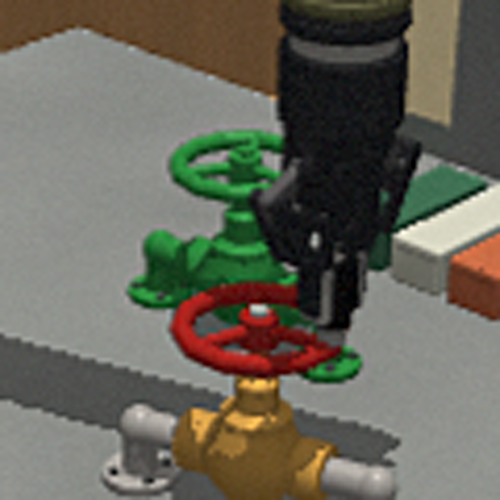

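The gripper holds the handle at crop (330,300), with a wheel spoke lined up with the pipe's +x side, as it should be. One last 0.4 mm trim, then hand in.

```bash
python3 -m inch '[[[0,0.001,0],[0,0,0],-1],[[0,0,0],[0,0,0],-1],[[0,0,0],[0,0,0],-1],[[0,0,0],[0,0,0],-1],[[0,0,0],[0,0,0],-1]]'
python3 -c "
from cell import bot
print(bot.sign_off())"
```

```text
clock: 20.2
tool_pos: [0.553, 0.221, 0.16]
tool_rot: [0.001, 1.0, -0.001, 0.001]
wrist_force: [5.1, -2.7, 5.1]
gripper_width: 0.0227
gripper_force: 60.6
the job is handed in; nothing more can be done
None
```

The red feed valve was shut hard against its stop, then backed off two full turns anticlockwise (within about half a degree by the measured tool position), and handed in at 20.2 s with the gripper still holding the handle and the wheel at rest.

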